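# Lock the hold-down leg of a sample carrier at its length mark

### The job

Ready the sample carrier for transport: press the raised end of its cover plate down so that the plate sits level in the tray, then push the spring-loaded hold-down leg out over the plate until its pointer stands over the black length mark, and while holding the leg there squeeze the cam lever fully shut against the leg's fin. Close the lever only with the leg at the mark. Finish while still holding the leg at the mark with the lever shut (do not let go), and leave the other things on the table where they are.

Things in the scene. Friction and masses are not known exactly. Their poses are not given: they have to be found in the camera images.
- carrier: White sample carrier fixed on the table, base 340 x 136 x 12 mm. Origin: centre of its underside. +x: the way the leg is pushed out; z up. Tray at x +10 to +160 mm, y -62 to +62, walls 6 mm, rim 43 mm high. Leg guide at x -165 to -5: two cheeks, 44 mm wide overall, 54 mm high. Index rail 12 mm wide, 48 mm high, along y = -38 mm. All heights are above the table.
- cover: Loose aluminium cover plate 135 (x) x 109 x 8 mm, 0.2 kg, in the tray, axes as the carrier's. Origin: centre of its underside. Its -x end, next to the leg, starts 12 mm too high on a stiff seat, sloping and blocking the leg. The seat has no spring: it gives to 4 to 8 N pressed on that end, stops at 12 mm and stays down. Level, the plate's top is 38 mm high all over, 5 mm below the rim.
- cover_edge (a point): Middle of the top edge of the cover plate's near (-x, raised) end: 51 mm above the table at the start, 38 mm when the plate is level.
- press (a point): Point on the cover plate's top, 20 mm in from the raised end's edge, in the middle: a good place to press down (about 12 mm).
- leg (a joint): How far the leg is pushed out along carrier +x, m: 0 (start) to 0.115. A spring pushes it back in with 4.5 N at 0, 6.3 N at 0.115; it returns when let go. Steel bar 24 mm wide, underside 46 mm high, foot in front. On it an upright cross fence (104 mm wide across y, 8 thick, 60 to 94 mm high). Fingers lowered behind the fence (its -x side), either side of fin and lever, push it with their flanks.
- lever (a joint): Cam lever angle, rad: 0 shut (parallel to the fin, a stop), 0.24 to 0.34 at the start, 0.40 most. Upright steel paddle on the fin's +y side, 54 mm long, 6 thick, 61 to 93 mm high; its upright pivot is 58 mm behind the fence's rear face. Its free end, near the fence, stands out to +y when open (outer face up to y = +30 mm) and closes toward -y. Resists with 1 to 2 N, stays where left.
- grip (a point): Point on the leg at y = 0, 11 mm behind the fence's rear face, 82 mm high, between fin (fixed upright plate behind the fence, along x, 55 mm long, 6 thick, outer face y = -9 mm, top 94 mm) and lever. Fingers centred here and 62 to 66 mm apart across y clear fin and open lever; below them nothing is over 60 mm high. Lever shut, fin and lever are 18 mm over their outer faces (y -9 to +9).
- lever_tip (a point): Outer face of the lever close to its free end, 83 mm above the table.
- pointer (a point): Index point of the leg's pointer, a 3 mm thick steel strip reaching out to the -y side at the leg's tail, over the index rail; point 60 mm above the table. Moves with the leg.
- mark_line (a point): Length mark: black clip with a 3 mm wide raised line across the index rail, point on its top 54 mm above the table; axes as the carrier's. It keeps its place, 55 to 95 mm ahead (+x) of the pointer at the start. The leg is at the mark when the pointer is right above it: same x in the carrier's frame.
- marker: Bystander: white marker pen with black cap, 135 mm long, 15 mm thick, lying beside the carrier on the table. Origin near its middle, underside.
- jar: Bystander: capped specimen jar 40 mm across, 55 mm high, standing beside the carrier. Origin: centre of its underside.
- spray: Bystander: trigger spray bottle 76 mm across, 190 mm high. Origin: centre of its underside.
- tape_roll: Bystander: roll of paper tape, 64 mm across, 25 mm high. Origin: centre of its underside.
- swab_packs: Bystander: flat packet 150 x 90 x 30 mm. Origin: centre of its underside.
There are look-alikes about, which are no part of the job. Of the things like the cover, leave any that is blue; of the rest the smaller one is meant.

How it is judged:
By the outcome, as a careful person would: the job done as asked, in the order asked, and still so for the second after the job is handed in, while the arm keeps its last pose, push and grip.
It also fails if it takes over 51 s, if anything falls off the work surface, if the arm or the gripper's body presses on something with over 40 N, if the wrist force passes 120 N, or if a joint passes its speed limit or range.

### The arm

A 6-joint arm with a two-finger parallel gripper is mounted at the origin on the work surface. World frame = base frame: x ahead of the robot, y to its left, z up, the work surface at z = 0. Lengths are in m, angles in rad, forces in N, time in s.
With the tool pointing down it reaches from about 0.375 to 0.925 m from the base axis. Payload 5.7 kg.
Tool frame: the origin (TCP) lies midway between the tips of the shut fingers; the grasp point (between the pads) lies 19 mm behind it; z points along the fingers, x is the direction in which the jaws open and shut, and the axes are right-handed (so a half turn about z gives the same grasp; the last joint's range is limited). The gripper opens to 88 mm and grips with 3 to 60 N. Pads are 20 mm wide; open, the fingers measure 115 mm over their backs; the gripper's body (75 mm by 178 mm) begins 61 mm behind the grasp point.
Start: joints at [-1.225, 0.359, 1.51, -0, 1.272, -0.115], TCP at [0.267, -0.537, 0.185] pointing down, gripper open.
Joint ranges: [-2.97, 2.97], [-1.01, 2.36], [0.21, 2.38], [-0.96, 4.11], [0.2, 2.71], [-2.98, 2.98]. Speed limits (rad/s): [2.39, 2.39, 3.14, 3.14, 3.14, 3.14].

### API

Orientations are given as a unit quaternion [x, y, z, w].
In Python, from bench import move_ptp, servo_line, goto_joints, move_gripper, sleep, inverse_kinematics, capture, PlanningError, close_job, spot_in, silhouettes, current_clock, current_joint_pos, current_qvel, current_joint_torque, current_position, current_orientation, current_force, current_torque, current_finger_gap gives the robot as it stands. Calls block until the motion is done:
- move_ptp(position, orientation): joint-space move of the TCP to a pose.
- servo_line(position, orientation=None, rate=0.15, contact_N=None): straight line of the TCP; orientation=None keeps the orientation; rate is the mean speed in m/s. With contact_N (N) it stops when the force on the tool has changed by that much, and returns True; else False.
- goto_joints(angles): joint-space move.
- move_gripper(opening): finger opening in m; the grip force is fixed at half the most; returns when the fingers have stopped.
- sleep(seconds).
- inverse_kinematics(position, orientation): joint angles nearest the present ones, or None.
- capture(name): name is "scene" or "top" or "wrist"; returns a dict with "image" (480x640x3 uint8, blue, green, red), "range_z" (480x640 float32, m along the optical axis (not along the pixel's ray), 0 where there is no reading), "intrinsics" (3x3 intrinsics, pixels), "R" (3x3) and "t" (3): a world point X has camera coordinates R X + t. Camera axes: x right, y down, z forward; pixel columns grow to the right and rows downward; lengths in m; the calibration is good to about 2 mm. A picture is of the moment at which its call begins.
A pose or a line that the arm cannot do raises PlanningError and nothing moves.
- close_job(): hands the job in, once; it reports no verdict.
Trained networks look in the newest picture that a camera, given by its name, has taken for a name from the list of things; names that differ only in an ending like _2 or _b are one class to them, and where a whole thing is asked for, a point or a joint stands for the part that bears it (a point fixed in the world has none). Each returns a list of dicts, best first, with "conf" (0 to 1); they miss things now and then, are a little off and sometimes report something else, mostly with a low value. They report only what shows in the picture. A call takes as long as a camera call. They do not tell look-alikes from the thing itself.
- spot_in(camera, query): "xy" ([column, row] in pixels, amid what is visible of it).
- silhouettes(camera, query): "region" (480x640 bool, what is visible of it) and "xy" ([column, row] in pixels, amid what is visible of it).
Readings, each from a call of its own:
- current_clock(): time.
- current_joint_pos(): joint angles.
- current_qvel(): joint speeds.
- current_joint_torque(): joint torques, N m.
- current_position(): TCP position.
- current_orientation(): TCP orientation.
- current_force(): force on the tool from outside, world axes, zero at the start.
- current_torque(): the same for the moment, N m.
- current_finger_gap(): finger opening in m.
Only numpy, scipy, OpenCV 4.12 (cv2) and the standard library are available. Lean on these libraries where they do the work, as an engineer would, in place of code of your own. Each camera call takes 0.05 s, during which the arm holds its last target.

## Working session

There is one attempt and no reset: what is moved stays moved. The work goes in short steps, each a Python script; the robot and the scene stay as the last script left them, time stands still between calls to the robot, and variables do not carry over. Pictures are saved under pics/ and viewed, and the job is handed in when it is done.

```bash
mkdir -p pics; ls; cat > h.py <<'E'
import numpy as np, cv2
from bench import *
def px2w(c,uv,z=None,d=None):
    K,R,t=c["intrinsics"],np.array(c["R"]),np.array(c["t"])
    r=np.linalg.inv(K)@np.array([uv[0],uv[1],1.0])
    o=-R.T@t; w=R.T@r
    if z is not None: return o+w*(z-o[2])/w[2]
    return o+w*d
def cloud(c):
    K,R,t=c["intrinsics"],np.array(c["R"]),np.array(c["t"])
    v,u=np.mgrid[:480,:640]
    d=c["range_z"]
    P=np.stack([(u-K[0,2])/K[0,0]*d,(v-K[1,2])/K[1,1]*d,d],-1)
    return (P-t)@R
def proj(c,X):
    p=c["intrinsics"]@(np.array(c["R"])@np.array(X)+np.array(c["t"])); return p[:2]/p[2]
E
python3 - <<'E'
from h import *
for n in("scene","top","wrist"):
    c=capture(n); cv2.imwrite(f"pics/{n}0.png",c["image"]); print(n,c["intrinsics"][0,0],-np.array(c["R"]).T@c["t"])
    np.savez(f"{n}0.npz",**c)
    for q in["carrier","cover","lever","leg","mark_line","pointer","cover_edge","press","grip","lever_tip"]:
        for s in spot_in(n,q)[:4]:
            print(n,q,np.round(s["xy"]),round(s["conf"],2))
print(current_clock())
E
```

```text
pics
scene 454.41160740266315 [ 1.14235602 -0.54057781  0.66897699]
scene carrier [279. 273.] 0.65
scene carrier [303. 293.] 0.59
scene cover [299. 216.] 0.78
scene cover [350. 258.] 0.59
scene cover [200. 248.] 0.57
scene cover [283. 278.] 0.46
scene lever [282. 280.] 0.53
scene leg [294. 280.] 0.97
scene mark_line [323. 290.] 0.45
scene mark_line [143. 301.] 0.38
scene pointer [292. 280.] 0.63
scene cover_edge [348. 256.] 0.97
scene cover_edge [199. 248.] 0.73
scene cover_edge [304. 294.] 0.73
scene cover_edge [301. 213.] 0.72
scene press [347. 255.] 0.96
scene press [300. 212.] 0.84
scene press [286. 280.] 0.67
scene press [201. 250.] 0.59
scene grip [294. 281.] 0.73
scene lever_tip [284. 278.] 0.55
top 433.45570423833135 [0.45700222 0.02394928 1.13436022]
top carrier [356. 204.] 0.81
top cover [301. 208.] 0.65
top cover [277. 305.] 0.65
top cover [394. 317.] 0.62
top lever [374. 205.] 0.46
top leg [363. 201.] 0.67
top pointer [363. 202.] 0.69
top pointer [357. 160.] 0.48
top cover_edge [301. 210.] 0.78
top cover_edge [388. 317.] 0.57
top cover_edge [279. 305.] 0.56
top press [387. 316.] 0.88
top press [278. 307.] 0.68
top press [302. 211.] 0.66
top press [356. 162.] 0.38
top grip [360. 201.] 0.66
top lever_tip [372. 205.] 0.52
wrist 388.9360238153276 [ 0.33666129 -0.50275236  0.38427449]
wrist cover [18. 39.] 0.69
wrist cover_edge [14. 39.] 0.69
wrist press [12. 39.] 0.63
wrist grip [212.   4.] 0.45
1.65
```

View pics/scene0.png

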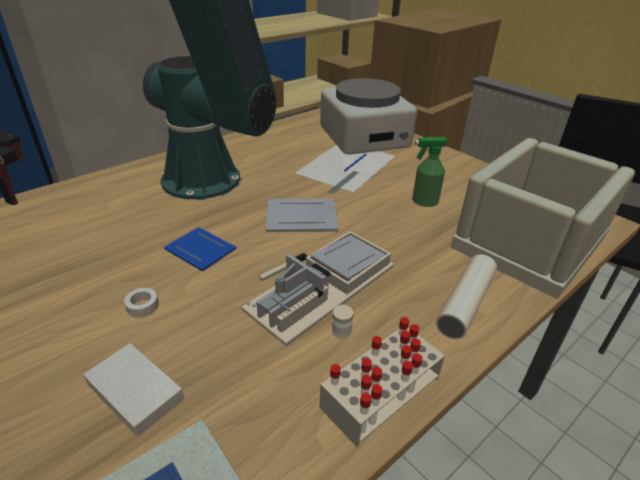

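View pics/top0.png

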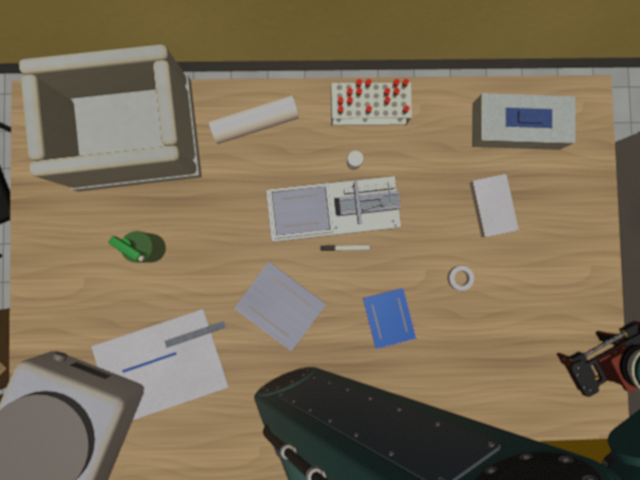

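```bash
python3 - <<'E'
import cv2
a=cv2.imread("pics/top0.png")[110:370,230:450]; cv2.imwrite("pics/top0c.png",cv2.resize(a,None,fx=2.3,fy=2.3,interpolation=2))
a=cv2.imread("pics/scene0.png")[180:370,160:400]; cv2.imwrite("pics/scene0c.png",cv2.resize(a,None,fx=3,fy=3,interpolation=2))
E
```

```text
(no output)
```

View pics/top0c.png

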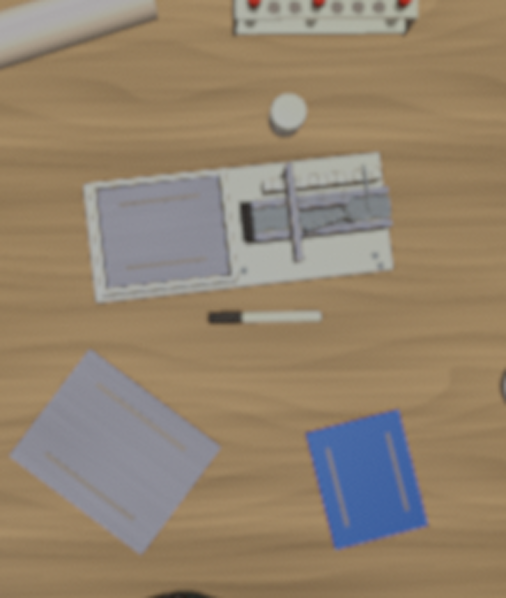

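View pics/scene0c.png

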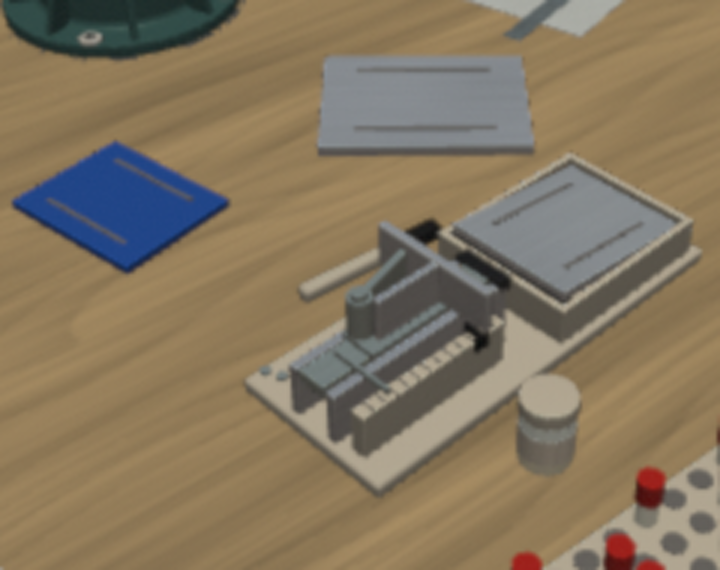

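```bash
python3 - <<'E'
from h import *
c=dict(np.load("top0.npz")); P=cloud(c)
m=(P[...,2]>0.006)&(P[...,2]<0.13)
roi=np.zeros_like(m); roi[168:245,255:410]=1
m&=roi
n,l,s,ce=cv2.connectedComponentsWithStats(m.astype(np.uint8))
i=1+np.argmax(s[1:,4]); print(s[i]); Q=P[l==i]
r=cv2.minAreaRect(Q[:,:2].astype(np.float32)); print(r)
for k in range(0,1): pass
print(np.round(np.percentile(Q[:,2],[1,5,25,50,75,95,99]),4))
# scene cloud
c2=dict(np.load("scene0.npz"));P2=cloud(c2)
print("scene table z",np.median(P2[330:350,200:230,2]), "top",np.median(P[250:260,400:430,2]))
E
```

```text
[ 266  176  135   66 6752]
((0.5964220762252808, -0.03687182068824768), (0.13643117249011993, 0.3403749465942383), 5.239004135131836)
[0.0082 0.0099 0.0138 0.0424 0.0491 0.08   0.0951]
scene table z -0.000936971192887 top 0.00032400258398547434
```

The top view shows three plates: one grey in the tray at (301,208), a larger grey one loose at (280,305), and a blue one at (389,317). The target is the one in the tray: it isn't blue, it is the smaller grey one, and the enlarged crops show it in the carrier. The tray is on the image-left side, so carrier +x is about world +y. The rail, on the carrier −y side, faces world +x.

```bash
cat >> h.py <<'E'
from scipy.spatial.transform import Rotation as Rot
def quat(yaw,s):  # tool x along s*carrier y ; carrier x at yaw
    ex=np.array([np.cos(yaw),np.sin(yaw),0]);ey=np.array([-ex[1],ex[0],0])
    x=s*ey; z=np.array([0,0,-1.]); y=np.cross(z,x)
    return Rot.from_matrix(np.stack([x,y,z],1)).as_quat()
def c2w(o,yaw,p):
    ex=np.array([np.cos(yaw),np.sin(yaw),0]);ey=np.array([-ex[1],ex[0],0])
    return np.array([o[0],o[1],0])+ex*p[0]+ey*p[1]+np.array([0,0,p[2]])
E
python3 - <<'E'
from h import *
c=dict(np.load("wrist0.npz"))
p=current_position(); Rt=Rot.from_quat(current_orientation()).as_matrix()
o=-c["R"].T@c["t"]; print("cam in tool",Rt.T@(o-p)); print("cam axes in tool (cols)",np.round(Rt.T@c["R"].T,2))
yaw=np.deg2rad(95.24); O=(0.5964,-0.0369)
for s in(1,-1):
    for pt in[(0.04,0,.15),(-.04,0,.064),(.06,0,.064)]:
        print(s,pt,inverse_kinematics(c2w(O,yaw,pt),quat(yaw,s)))
# cloud of carrier in carrier frame
t=dict(np.load("top0.npz"));P=cloud(t)
Q=P.reshape(-1,3)-[O[0],O[1],0]
ex=np.array([np.cos(yaw),np.sin(yaw)]);X=Q[:,:2]@ex;Y=Q[:,:2]@[-ex[1],ex[0]];Z=Q[:,2]
m=(abs(X)<.175)&(abs(Y)<.07)&(Z>.07); print("fence x",np.percentile(X[m],[1,10,50,90,99]),"y",np.percentile(Y[m],[1,50,99]),Z[m].max())
E
```

```text
cam in tool [ 4.30663932e-05 -7.79891117e-02 -1.98839552e-01]
cam axes in tool (cols) [[ 1.    0.    0.  ]
 [-0.    0.96  0.29]
 [ 0.   -0.29  0.96]]
1 (0.04, 0, 0.15) [-1.11552583e-01  3.81818304e-01  1.56904056e+00 -4.44089210e-16
  1.19073379e+00  2.93858482e+00]
1 (-0.04, 0, 0.064) [-2.41329869e-01  4.93921026e-01  1.62599903e+00 -4.44089210e-16
  1.02167259e+00  2.80880753e+00]
1 (0.06, 0, 0.064) [-7.81279607e-02  4.77649471e-01  1.65730208e+00 -4.44089210e-16
  1.00664110e+00  2.97200944e+00]
-1 (0.04, 0, 0.15) [-1.11552583e-01  3.81818304e-01  1.56904056e+00 -4.44089210e-16
  1.19073379e+00 -2.03007836e-01]
-1 (-0.04, 0, 0.064) [-2.41329869e-01  4.93921026e-01  1.62599903e+00 -4.44089210e-16
  1.02167259e+00 -3.32785122e-01]
-1 (0.06, 0, 0.064) [-7.81279607e-02  4.77649471e-01  1.65730208e+00 -4.44089210e-16
  1.00664110e+00 -1.69583213e-01]
fence x [-0.12274227 -0.11210998 -0.06087476 -0.05089217 -0.05031049] y [-0.04906055  0.00236579  0.0509808 ] 0.09920700790866238
```

View pics/wrist0.png

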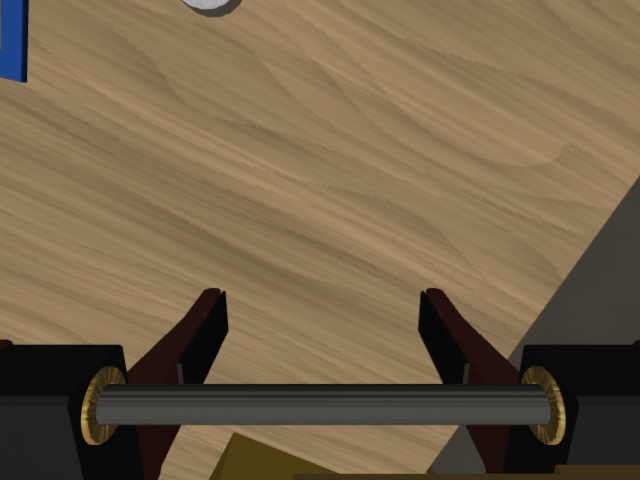

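The wrist camera looks back past the fingers, which start at row 290 and below. I'll shut the gripper and view the rail and leg from above.

```bash
python3 - <<'E'
from h import *
yaw=np.deg2rad(95.24); O=(0.5964,-0.0369); q=quat(yaw,-1)
move_gripper(0.0)
move_ptp(c2w(O,yaw,(-0.09,0.0,0.19)),q)
c=capture("wrist"); cv2.imwrite("pics/w1.png",c["image"]); np.savez("w1.npz",**c)
for n in["mark_line","pointer","cover_edge","press","grip","lever_tip"]:
    for s in spot_in("wrist",n)[:3]:
        print(n,np.round(s["xy"],1),round(s["conf"],2))
print(current_clock(),current_force(),current_position())
E
```

```text
mark_line [326.1  42.4] 0.18
pointer [321.  186.7] 0.8
cover_edge [ 50.2 231.9] 0.86
cover_edge [46.5 19.4] 0.75
cover_edge [326.7  43.4] 0.61
press [322.8  43.3] 0.91
press [ 48.4 229.6] 0.83
grip [323.3 187.9] 0.83
grip [309.4 236.8] 0.28
lever_tip [306.7 232.2] 0.88
lever_tip [326. 177.] 0.35
5.2667 [ 0.21566207  0.30906945 -0.55234249] [ 0.60449739 -0.12694547  0.1899854 ]
```

View pics/w1.png

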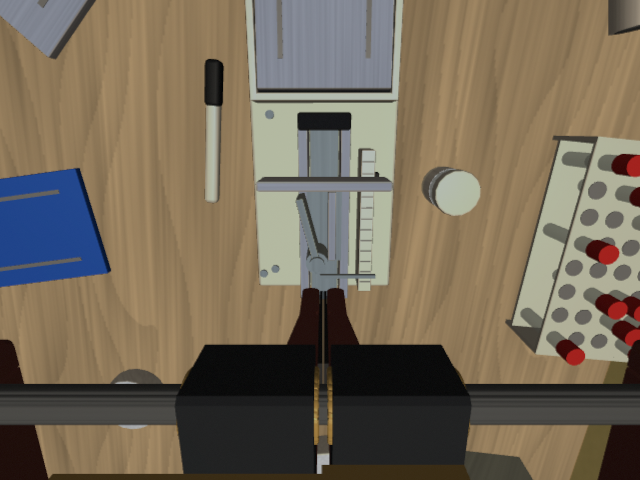

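```bash
python3 - <<'E'
import cv2
a=cv2.imread("pics/w1.png")[80:300,240:410]; cv2.imwrite("pics/w1c.png",cv2.resize(a,None,fx=2.7*1,fy=2.7,interpolation=2))
a=cv2.imread("pics/scene0.png")[250:330,240:340]; cv2.imwrite("pics/s0cc.png",cv2.resize(a,None,fx=7,fy=7,interpolation=2))
E
```

```text
(no output)
```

View pics/w1c.png

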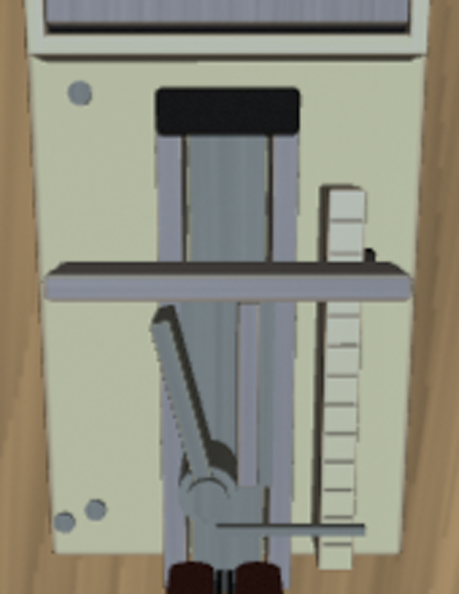

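View pics/s0cc.png

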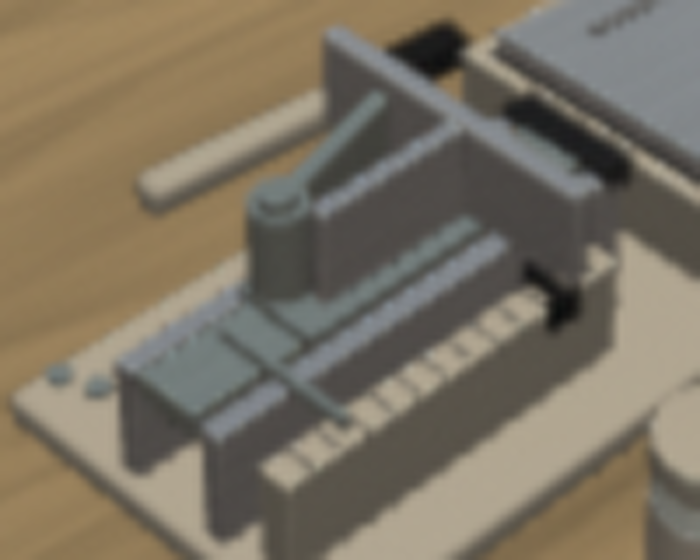

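```bash
python3 - <<'E'
from h import *
yaw=np.deg2rad(95.24); O=(0.5964,-0.0369); q=quat(yaw,-1)
servo_line(c2w(O,yaw,(-0.165,0.035,0.165)),q,rate=.12)
c=capture("wrist"); cv2.imwrite("pics/w2.png",c["image"]); np.savez("w2.npz",**c)
for n in["mark_line","pointer"]:
    for s in spot_in("wrist",n)[:3]:
        print(n,np.round(s["xy"],1),round(s["conf"],2))
cv2.imwrite("pics/w2c.png",cv2.resize(c["image"][40:340,280:480],None,fx=2.9,fy=2,interpolation=2) if 0 else cv2.resize(c["image"][60:300,260:460],None,fx=2.5,fy=2.5,interpolation=2))
print(current_clock(),current_position())
E
```

```text
pointer [365.8  85.7] 0.56
6.2833 [ 0.57708332 -0.20378215  0.16532363]
```

View pics/w2c.png

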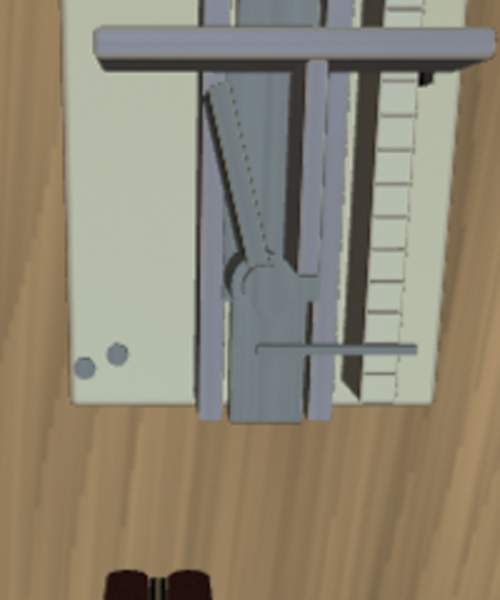

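```bash
cat >> h.py <<'E'
YAW=np.deg2rad(95.24); O=(0.5964,-0.0369)
def w2c(p,o=O,yaw=YAW):
    d=np.array(p)-[o[0],o[1],0]; ex=np.array([np.cos(yaw),np.sin(yaw)])
    return np.array([d[:2]@ex,d[1]*ex[0]-d[0]*ex[1],d[2]])
E
python3 - <<'E'
from h import *
w1=dict(np.load("w1.npz"));w2=dict(np.load("w2.npz"));s0=dict(np.load("scene0.npz"))
f=lambda c,uv,z:print(np.round(1000*w2c(px2w(c,uv,z)),1))
k=2.7
u1=lambda x,y:(240+x/k,80+y/k)
u2=lambda x,y:(260+x/2.5,60+y/2.5)
us=lambda x,y:(240+x/7,250+y/7)
print("pointer w1 tip,root");f(w1,u1(362,529),.06);f(w1,u1(222,524),.06)
print("pointer w2");f(w2,u2(415,350),.06);f(w2,u2(260,350),.06)
print("pointer scene tip"); f(s0,us(345,420),.06)
print("mark scene line ends"); f(s0,us(525,268),.054);f(s0,us(570,298),.054)
print("tab front w1 z .05"); f(w1,u1(370,249),.05); print("tab rear w2"); f(w2,u2(427,86),.05)
print("fence w1 rear top edge ends z94 (bottom row of top face)"); f(w1,u1(45,300),.094);f(w1,u1(410,300),.094)
print("fence w1 front"); f(w1,u1(60,263),.06)
print("fence w2 rear/front ends");f(w2,u2(97,57),.094);f(w2,u2(493,57),.094);f(w2,u2(97,28),.094);f(w2,u2(493,28),.094)
print("base rear corners w2 z12");f(w2,u2(73,403),.012);f(w2,u2(433,403),.012)
print("base rear corners w1");f(w1,u1(52,552),.012);f(w1,u1(400,552),.012)
print("tray rim rear wall outer corners w1 z43");f(w1,u1(27,55),.043);f(w1,u1(427,55),.043)
print("rail w1 front corners z48");f(w1,u1(328,186),.048);f(w1,u1(364,186),.048)
print("rail w2 near corners");f(w2,u2(362,402),.048);f(w2,u2(396,402),.048)
print("fin top w2 z94");f(w2,u2(307,64),.094);f(w2,u2(328,64),.094)
print("lever tip w1 93");f(w1,u1(152,325),.093); f(w1,u1(166,308),.093)
E
```

```text
pointer w1 tip,root
[-137.9  -45.6   60. ]
[-136.     1.2   60. ]
pointer w2
[-138.2  -46.3   60. ]
[-138.2    2.6   60. ]
pointer scene tip
[-140.3  -46.7   60. ]
mark scene line ends
[-58.2 -33.9  54. ]
[-58.  -51.6  54. ]
tab front w1 z .05
[-46.5 -46.   50. ]
tab rear w2
[-59.7 -46.5  50. ]
fence w1 rear top edge ends z94 (bottom row of top face)
[-56.2  50.8  94. ]
[-56.3 -51.8  94. ]
fence w1 front
[-49.7  51.3  60. ]
fence w2 rear/front ends
[-56.5  50.5  94. ]
[-56.5 -51.4  94. ]
[-49.6  50.4  94. ]
[-49.6 -50.7  94. ]
base rear corners w2 z12
[-166.2   66.    12. ]
[-166.2  -67.3   12. ]
base rear corners w1
[-165.5   66.8   12. ]
[-165.6  -67.4   12. ]
tray rim rear wall outer corners w1 z43
[12.  61.2 43. ]
[ 11.9 -62.3  43. ]
rail w1 front corners z48
[-27.1 -32.3  48. ]
[-27.2 -43.7  48. ]
rail w2 near corners
[-157.7  -33.2   48. ]
[-157.7  -44.5   48. ]
fin top w2 z94
[-58.2  -3.6  94. ]
[-58.2  -9.   94. ]
lever tip w1 93
[-63.4  20.9  93. ]
[-58.6  16.9  93. ]
```

Measured against the known dimensions, the origin is about +3 mm off in x, y is within 0.5 mm, and yaw is good. The mark is still under the fence, so I'll measure it after the push. Next I'll press the cover.

```bash
python3 - <<'E'
from h import *
q=quat(YAW,-1)
servo_line(c2w(O,YAW,(0.040,0,0.125)),q,rate=.2)
servo_line(c2w(O,YAW,(0.040,0,0.058)),q,rate=.1)
h=servo_line(c2w(O,YAW,(0.040,0,0.028)),q,rate=.02,contact_N=18)
print(h,current_position(),current_force(),current_clock())
sleep(.1)
print(current_position(),current_force())
servo_line(c2w(O,YAW,(0.040,0,0.105)),q,rate=.15)
c=capture("top"); cv2.imwrite("pics/t2.png",c["image"]); np.savez("t2.npz",**c)
c=capture("scene"); cv2.imwrite("pics/s2.png",c["image"]); np.savez("s2.npz",**c)
P=cloud(c)
Q=P.reshape(-1,3); X=np.array([w2c(p) for p in Q])
for lo,hi in[(.022,.035),(.05,.07),(.08,.1),(.12,.145)]:
    m=(X[:,0]>lo)&(X[:,0]<hi)&(X[:,1]<-.0)&(X[:,1]>-.045)&(X[:,2]<.07)&(X[:,2]>.02)
    print(lo,m.sum(),np.median(X[m,2]) if m.any() else 0)
cv2.imwrite("pics/s2c.png",cv2.resize(c["image"][200:340,230:410],None,fx=4,fy=4,interpolation=2))
print(current_clock())
E
```

```text
False [0.59284059 0.00292998 0.02814105] [-0.63553375 -0.16986822 -0.40275018] 9.9583
[0.59283782 0.00294787 0.02811071] [0.94854775 0.40233405 0.22480819]
0.022 77 0.04878569755578366
0.05 109 0.045744104694459116
0.08 105 0.04268075177927522
0.12 118 0.03856414039557553
10.825
```

View pics/s2c.png

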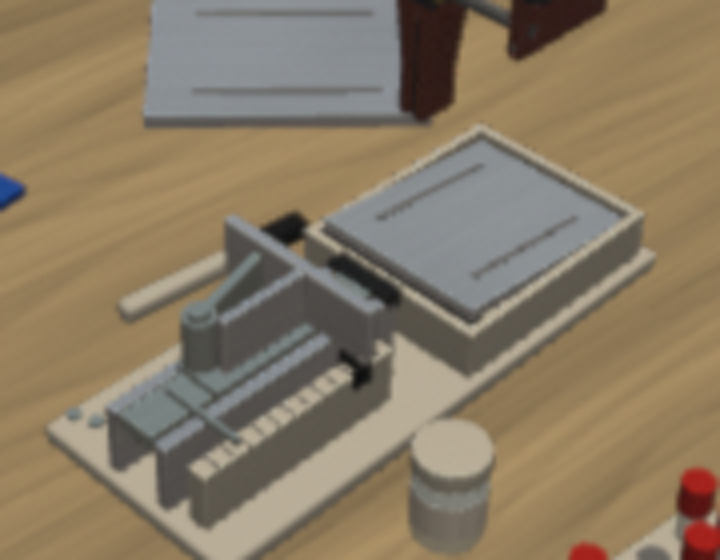

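There was no contact, the plate is still raised, and the gripper doesn't seem to be over the tray. I'll check the geometry.

```bash
python3 - <<'E'
from h import *
c=dict(np.load("s2.npz"))
print(current_position(),current_joint_pos(), current_finger_gap(),proj(c,current_position()))
t=dict(np.load("t2.npz")); print(proj(t,current_position()))
print(c2w(O,YAW,(0.04,0,.1)), w2c(px2w(c,(350,258),.045)), w2c(px2w(t,(301,208),.045)))
E
```

```text
[0.59162223 0.0030453  0.10375951] [-1.11561806e-01  4.31232232e-01  1.61837474e+00 -2.15502357e-05
  1.09431359e+00 -2.03034884e-01] 0.000693596641942907 [336.2143278  240.52327156]
[318.9777261  205.38978948]
[0.59274689 0.00293284 0.1       ] [ 0.07515875 -0.0121575   0.045     ] [ 0.08413251 -0.00489367  0.045     ]
```

View pics/s2.png

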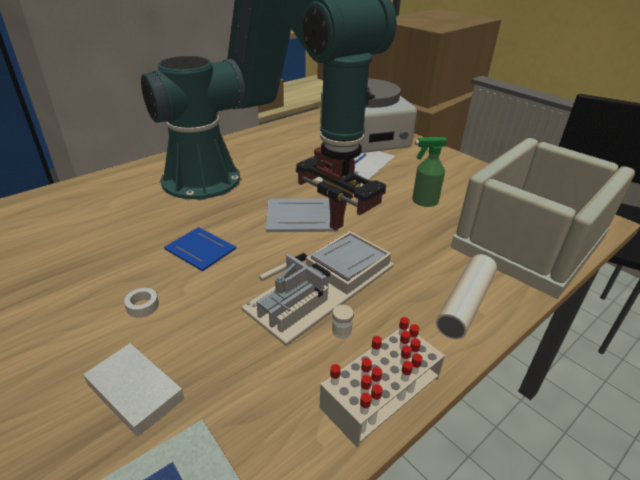

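View pics/t2.png

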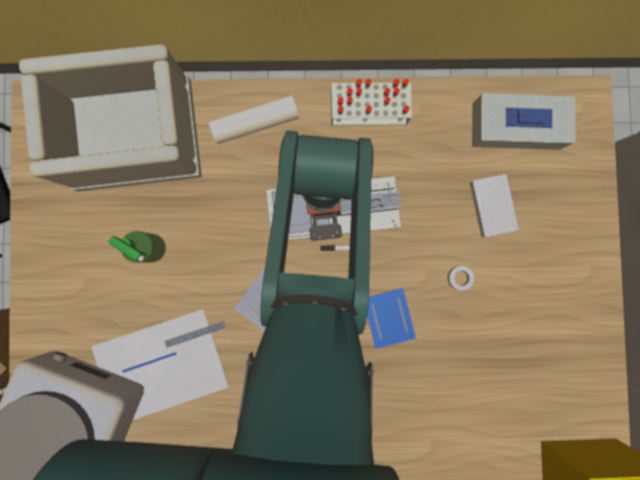

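```bash
python3 - <<'E'
from h import *
c=dict(np.load("s2.npz")); P=cloud(c)
for r in range(190,250,3):
    row=P[r,325:350]; m=(np.linalg.norm(row[:,:2]-[.5916,.003],axis=1)<.08)&(row[:,2]>.06)
    print(r,m.sum(),np.round(row[m].mean(0),3) if m.any() else "")
print(np.round(c["image"][205:240:3,337],0).tolist())
q=current_orientation(); print(Rot.from_quat(q).as_matrix().round(3))
w=dict(np.load("w2.npz"))
d=w["range_z"]; print(np.round(d[280:330:6,315],3)); PP=cloud(w); print(np.round(PP[285:330:6,315],3))
E
```

```text
190 25 [ 0.612 -0.023  0.244]
193 25 [ 0.611 -0.022  0.237]
196 24 [ 0.614 -0.022  0.232]
199 21 [ 0.618 -0.023  0.228]
202 20 [ 0.603 -0.008  0.208]
205 16 [ 0.598 -0.005  0.198]
208 16 [ 0.598 -0.005  0.191]
211 14 [ 0.597 -0.004  0.183]
214 14 [ 0.596 -0.005  0.176]
217 14 [ 0.596 -0.005  0.168]
220 14 [ 0.596 -0.004  0.161]
223 14 [ 0.596 -0.004  0.153]
226 13 [ 0.596 -0.004  0.146]
229 4 [ 0.599 -0.008  0.142]
232 0 
235 0 
238 0 
241 0 
244 0 
247 0 
[[25, 28, 48], [26, 29, 49], [24, 28, 49], [22, 26, 47], [23, 28, 48], [21, 25, 45], [26, 29, 49], [25, 28, 49], [58, 70, 84], [87, 120, 141], [94, 134, 158], [124, 153, 171]]
[[ 0.996  0.091 -0.002]
 [ 0.091 -0.996  0.   ]
 [-0.002 -0.    -1.   ]]
[0.39  0.392 0.17  0.165 0.158 0.154 0.147 0.142 0.138]
[[ 0.575 -0.275 -0.001]
 [ 0.572 -0.194  0.205]
 [ 0.572 -0.194  0.21 ]
 [ 0.572 -0.194  0.218]
 [ 0.572 -0.193  0.224]
 [ 0.572 -0.193  0.229]
 [ 0.572 -0.194  0.234]
 [ 0.573 -0.193  0.239]]
```

The scene depth puts the real fingertips at z≈0.142 while the TCP reads 0.104. The earlier wrist depth gives 0.203 against 0.165. So the tips sit about 38 mm behind the reported TCP. I'll check whether that holds when the gripper is open.

```bash
python3 - <<'E'
from h import *
w=dict(np.load("wrist0.npz")); PP=cloud(w)
for col in(212,222,430): print(col,[ (r,*np.round(PP[r,col],3)) for r in range(284,304,3)])
w=dict(np.load("w2.npz")); PP=cloud(w)
print([ (r,*np.round(PP[r,312],4)) for r in range(286,300,2)])
E
```

```text
212 [(284, np.float64(0.145), np.float64(-0.467), np.float64(0.0)), (287, np.float64(0.142), np.float64(-0.468), np.float64(0.0)), (290, np.float64(0.255), np.float64(-0.489), np.float64(0.225)), (293, np.float64(0.255), np.float64(-0.49), np.float64(0.229)), (296, np.float64(0.255), np.float64(-0.49), np.float64(0.231)), (299, np.float64(0.256), np.float64(-0.491), np.float64(0.234)), (302, np.float64(0.256), np.float64(-0.492), np.float64(0.238))]
222 [(284, np.float64(0.15), np.float64(-0.476), np.float64(-0.001)), (287, np.float64(0.147), np.float64(-0.477), np.float64(-0.001)), (290, np.float64(0.144), np.float64(-0.479), np.float64(-0.0)), (293, np.float64(0.256), np.float64(-0.493), np.float64(0.226)), (296, np.float64(0.255), np.float64(-0.494), np.float64(0.227)), (299, np.float64(0.254), np.float64(-0.495), np.float64(0.228)), (302, np.float64(0.253), np.float64(-0.495), np.float64(0.228))]
430 [(284, np.float64(0.248), np.float64(-0.674), np.float64(-0.0)), (287, np.float64(0.245), np.float64(-0.676), np.float64(-0.0)), (290, np.float64(0.297), np.float64(-0.576), np.float64(0.224)), (293, np.float64(0.297), np.float64(-0.574), np.float64(0.228)), (296, np.float64(0.297), np.float64(-0.574), np.float64(0.231)), (299, np.float64(0.296), np.float64(-0.573), np.float64(0.234)), (302, np.float64(0.295), np.float64(-0.573), np.float64(0.235))]
[(286, np.float64(0.5723), np.float64(-0.2762), np.float64(-0.0011)), (288, np.float64(0.5706), np.float64(-0.1938), np.float64(0.2019)), (290, np.float64(0.5706), np.float64(-0.1937), np.float64(0.2044)), (292, np.float64(0.5707), np.float64(-0.1937), np.float64(0.2064)), (294, np.float64(0.5708), np.float64(-0.1936), np.float64(0.209)), (296, np.float64(0.5708), np.float64(-0.1936), np.float64(0.2111)), (298, np.float64(0.5709), np.float64(-0.1937), np.float64(0.213))]
```

The offset is the same open and shut, about 37–38 mm, so I'll use z_TCP = z_tip − 0.0375. Contact with the plate will calibrate it.

```bash
cat >> h.py <<'E'
L=0.0375
E
python3 - <<'E'
from h import *
q=quat(YAW,-1)
servo_line(c2w(O,YAW,(0.040,0,0.062-L)),q,rate=.15)
h=servo_line(c2w(O,YAW,(0.040,0,0.028-L)),q,rate=.02,contact_N=3)
print("touch",h,current_position(),current_force(),current_clock())
h=servo_line(c2w(O,YAW,(0.040,0,0.028-L)),q,rate=.02,contact_N=15)
print(h,current_position(),current_force(),current_clock())
c=capture("scene");cv2.imwrite("pics/s3.png",c["image"])
X=np.array([w2c(p) for p in cloud(c).reshape(-1,3)])
for lo,hi in[(.022,.035),(.05,.07),(.08,.1),(.12,.145)]:
    m=(X[:,0]>lo)&(X[:,0]<hi)&(X[:,1]<-.02)&(X[:,1]>-.05)&(X[:,2]<.06)&(X[:,2]>.02)
    print(lo,m.sum(),np.median(X[m,2]) if m.any() else 0)
E
```

```text
touch True [0.59264051 0.00270699 0.00940485] [ 0.87786494 -0.81262481  0.60267882] 12.3917
True [0.59250022 0.00244184 0.00111802] [-1.24984787 -0.22091647  8.09320861] 12.9583
0.022 54 0.03666807489607518
0.05 79 0.03643720537921258
0.08 76 0.03677845860061774
0.12 87 0.03648409098342171
```

The plate is level: it measures 36.5–36.8 mm all over with the camera's table reading −1 mm, and the tip stopped at the 38 mm height. Now I'll go behind the fence and push.

```bash
python3 - <<'E'
from h import *
q=quat(YAW,-1); yc=-0.0004
servo_line(c2w(O,YAW,(0.040,0,0.118-L)),q,rate=.2)
move_gripper(0.065)
servo_line(c2w(O,YAW,(-0.071,yc,0.118-L)),q,rate=.2)
print(current_finger_gap(),current_position(),current_clock())
h=servo_line(c2w(O,YAW,(-0.071,yc,0.066-L)),q,rate=.08,contact_N=8)
print("down",h,current_position(),current_force())
h=servo_line(c2w(O,YAW,(-0.050,yc,0.066-L)),q,rate=.03,contact_N=3)
print("fence",h,w2c(current_position()),current_force(),current_clock())
c=capture("scene");cv2.imwrite("pics/s4.png",c["image"])
cv2.imwrite("pics/s4c.png",cv2.resize(c["image"][200:340,230:410],None,fx=4,fy=4,interpolation=2))
E
```

```text
0.06474076169039347 [ 0.60285266 -0.10695662  0.0803342 ] 15.35
down False [ 0.60352734 -0.10760921  0.02858704] [ 0.35674234 -0.5605604  -0.56521396]
fence True [-0.0674581  -0.00101197  0.02903865] [-0.30501475 -3.10102722  2.71734095] 16.4917
```

View pics/s4c.png

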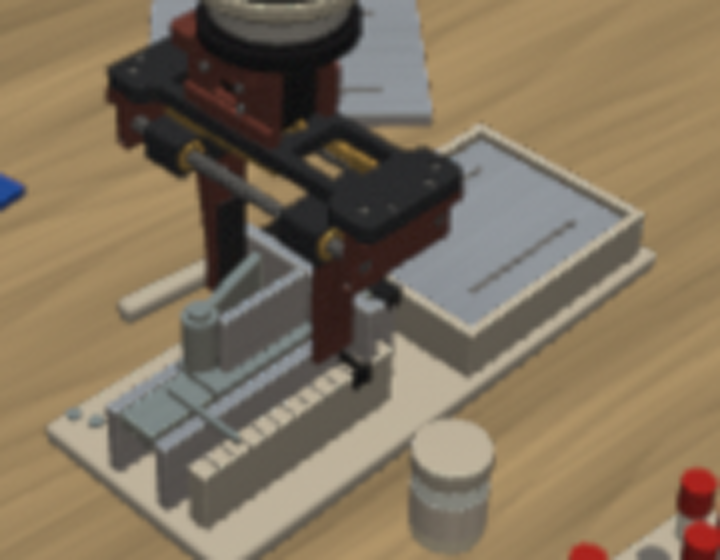

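The fingers straddle the fin and lever behind the fence, and the plate is down. I'll push about 78 mm and then look.

```bash
python3 - <<'E'
from h import *
q=quat(YAW,-1); yc=-0.0004
servo_line(c2w(O,YAW,(0.011,yc,0.066-L)),q,rate=.05)
sleep(.1)
print("pos",w2c(current_position()),current_force(),current_clock())
c=capture("scene");cv2.imwrite("pics/s5.png",c["image"]);np.savez("s5.npz",**c)
cv2.imwrite("pics/s5c.png",cv2.resize(c["image"][250:330,250:350],None,fx=7,fy=7,interpolation=2))
c=capture("wrist");cv2.imwrite("pics/w5.png",c["image"]);np.savez("w5.npz",**c)
for s in("scene","wrist"):
  for n in["mark_line","pointer"]:
    for r in spot_in(s,n)[:2]: print(s,n,np.round(r["xy"],1),round(r["conf"],2))
E
```

```text
pos [ 0.01000705 -0.0011097   0.02860818] [ 2.36307887 -5.56329899  1.37322578] 18.35
scene pointer [317.  265.5] 0.59
wrist pointer [319.3 290.5] 0.74
```

View pics/s5c.png

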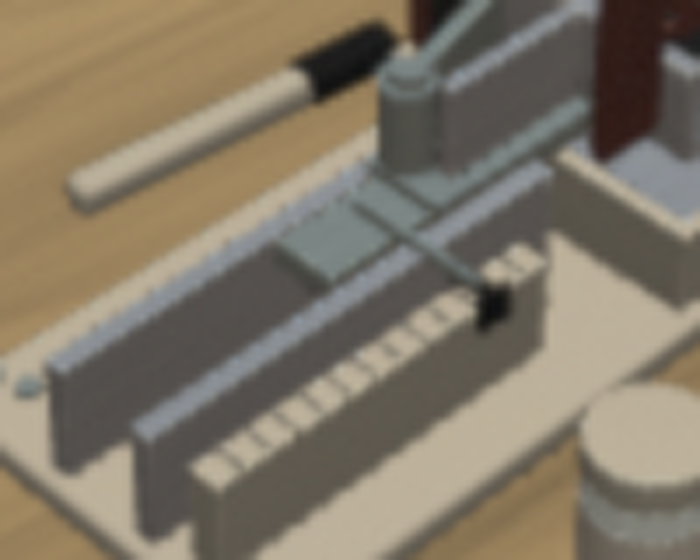

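View pics/w5.png

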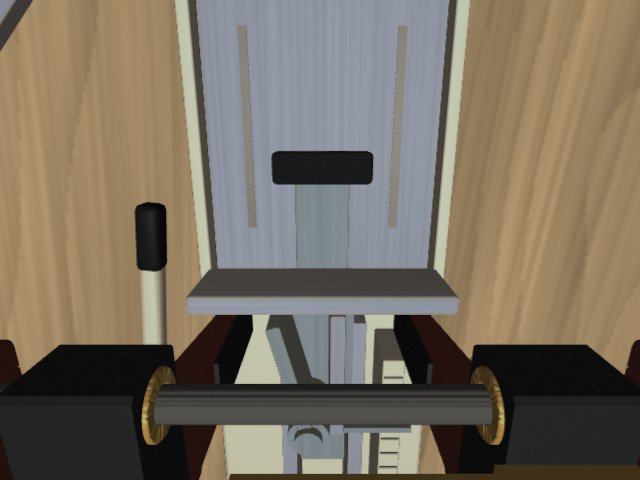

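```bash
python3 - <<'E'
from h import *
a=cv2.imread("pics/s2.png")[276:306,300:335]; b=cv2.imread("pics/s5.png")[272:302,300:335]
a=cv2.imread("pics/s2.png")[272:302,300:335]
cv2.imwrite("pics/cmp.png",np.hstack([cv2.resize(x,None,fx=11,fy=11,interpolation=0) for x in(a,b)]))
print(cv2.cvtColor(b,cv2.COLOR_BGR2GRAY)[8:26,6:28])
print(cv2.cvtColor(a,cv2.COLOR_BGR2GRAY)[8:26,6:28])
c=dict(np.load("s5.npz"))
for x in(-.061,-.058,-.055): print(x,[proj(c,c2w(O,YAW,(x,y,.054))).round(1).tolist() for y in(-.032,-.038,-.0445)])
E
```

```text
[[131 130 130 127 115  99  81  92 112 132 142 146 144 136 104  92  85  82
   82  82  83  82]
 [128 131 131 126 103  91  96 123 137 144 145 137 120 104  86  83  83  83
   82  82  81  83]
 [112 126 122 100  96 112 132 141 144 143 136 102  92  85  82  83  83  82
   83  82  82  83]
 [ 93 103 114 120 134 138 144 144 137 119 103  86  83  83  82  83  83  83
   84  82  83  94]
 [ 82  89  94 113 131 137 143 136 103  92  85  82  83  84  83  82  88  99
  104  91  84  97]
 [102 131 115 103 106 120 127 111  87  83  83  83  83  84  83  88 115 159
  157 135  98 100]
 [133 143 137 125 102  93 109 115  99  86  84  82  83  86  96 109 146 172
  174 168 152 126]
 [142 143 134 114  90  80  85  99 105  97  88  84  88 116 158 154 139 158
  173 175 171 158]
 [141 134 102  91  83  81  80  80  88 102 109  95 111 155 175 173 160 154
  149 166 145 126]
 [117 102  84  82  83  83  82  78  70  82  96 103 107 136 167 166 155 165
  154 128 108 110]
 [ 90  84  83  82  83  82  83  79  70  73  78  83  79  81 108 107 103 131
  113  98  93 110]
 [ 82  83  82  83  83  84  89  96 110 122 114  87  58  39  50  47  57  90
   
[... 1717 characters left out ...]
128 153 154 140 125 119  62  28  23  25  41  73
   86  87  88 103]
 [ 81  81  82  88 103 131 158 170 170 164 152 118  52  21  17  20  42  72
   86  87  88 104]
 [ 81  82  96 128 151 148 140 159 171 173 165 142  58  17  17  23  42  73
   86  87  90 112]
 [ 84  95 127 161 170 162 141 138 160 161 134 109  45  20  26  40  60  82
   87  88  89 116]
 [112 123 137 167 171 171 165 155 142 118  99  82  40  34  56  75  80  86
   87  87  93 122]
 [156 157 144 147 161 169 164 137 105  91  88  82  64  60  79  86  86  87
   87  88  92 123]]
-0.061 [[313.3, 288.5], [315.5, 290.0], [317.8, 291.5]]
-0.058 [[314.4, 287.8], [316.5, 289.2], [318.9, 290.8]]
-0.055 [[315.4, 287.1], [317.6, 288.5], [319.9, 290.1]]
```

View pics/cmp.png

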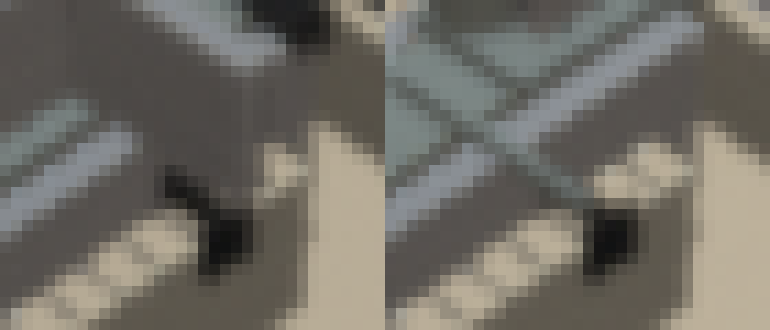

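In the scene comparison, the mark's black bar (left, about (316,288)) and the strip (right, passing about (316,288)) nearly coincide. The strip is 6 mm higher, so when aligned it should appear about 2.5 px above the bar. That leaves roughly 5 mm to push. I'll go 4.5 mm further, look again, and fit with rendered projections.

```bash
python3 - <<'E'
from h import *
q=quat(YAW,-1); yc=-0.0004
servo_line(c2w(O,YAW,(0.0155,yc,0.066-L)),q,rate=.03)
sleep(.1)
print("pos",w2c(current_position()),current_force(),current_clock())
c=capture("scene");cv2.imwrite("pics/s6.png",c["image"]);np.savez("s6.npz",**c)
w=capture("wrist");cv2.imwrite("pics/w6.png",w["image"]);np.savez("w6.npz",**w)
a=cv2.imread("pics/s2.png")[272:302,300:335]; b=c["image"][272:302,300:335]
cv2.imwrite("pics/cmp6.png",np.hstack([cv2.resize(x,None,fx=11,fy=11,interpolation=0) for x in(a,b)]))
cv2.imwrite("pics/w6c.png",cv2.resize(w["image"][350:480,330:440],None,fx=5,fy=4.5,interpolation=2))
print(cv2.cvtColor(b,cv2.COLOR_BGR2GRAY)[4:24,2:26])
E
```

```text
pos [ 0.01455199 -0.00109524  0.028626  ] [ 2.02794485 -5.90600808  0.81961284] 19.05
[[125 130 131 130 128 118 104  92 101 117 127 129 129 128 122 106  95  95
  113 133 142 145 144 137]
 [115 126 130 130 130 128 125 114  93  94 111 125 125 114 100  89  97 124
  139 145 145 139 120 103]
 [ 94 103 117 127 130 131 131 128 119 106  93 100 103  90  93 112 132 142
  145 144 137 103  92  85]
 [106  92  94 111 126 130 131 130 128 125 114  84  87  96 123 138 145 145
  138 120 103  85  84  83]
 [124 115  97  90 103 119 127 129 127 119  93  90 111 132 142 145 144 137
  104  92  85  83  83  82]
 [131 129 120 105  92  93 110 122 113  96  96 123 137 144 144 138 119 104
   86  83  83  83  82  82]
 [131 131 128 124 115  94  86 103 116 115 129 140 144 143 136 102  92  85
   83  82  83  83  82  81]
 [130 130 129 129 123  93  81  89  98 114 130 139 137 120 102  86  83  82
   83  84  83  83  84  81]
 [130 129 124 112  96  95 111 123 103  94 106 124 118 102  88  83  83  84
   82  83  87  99 105  91]
 [130 127  99  92 104 135 138 140 130 107  85  95 111 115 101  88  84  83
   83  87 115 159 157 135]
 [11
[... 306 characters left out ...]
41 142 134 117 101  84  83  82  83  84  79  62  32  35  53  72  95
  126 162 154 164 155 129]
 [142 140 132 101  90  84  82  83  83  83  83  79  69  62  49  35  41  59
   84 103 104 132 113  98]
 [135 117 101  84  82  82  83  83  83  83  88  95 109 121 109  70  36  34
   43  47  58  90  90  90]
 [100  90  84  82  83  83  83  84  85  99 131 156 156 143 127 122  63  29
   26  24  42  74  88  88]
 [ 83  82  82  82  83  81  84  90 106 134 161 172 174 168 156 121  52  23
   18  22  41  74  88  89]
 [ 82  82  82  82  82  84  99 131 155 150 142 162 175 176 170 145  59  19
   18  23  44  75  88  89]
 [ 81  82  83  83  86  97 130 164 173 166 144 142 163 165 137 111  45  22
   26  40  61  83  89  89]]
```

View pics/cmp6.png

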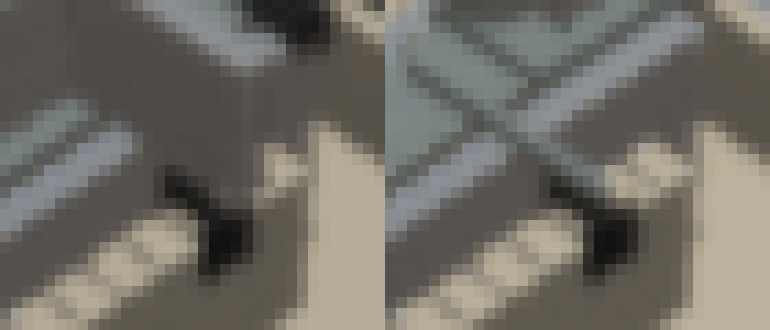

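View pics/w6c.png

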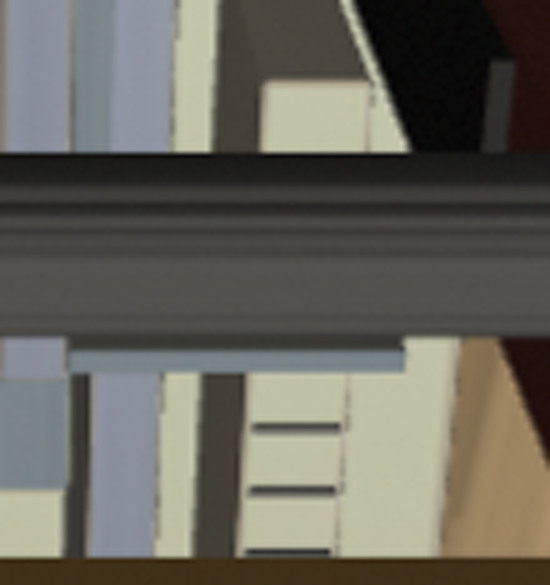

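```bash
python3 - <<'E'
from h import *
c=dict(np.load("s6.npz")); P=lambda x,y,z:proj(c,c2w(O,YAW,(x/1000,y/1000,z/1000))).round(2)
# scene bias: use pointer-run; print projections of the line ends and height effect
for m in(-58,-55.5): print(m,P(m,-32,54),P(m,-38,54),P(m,-44.5,54),P(m,-38,60),P(m+3,-38,54))
def ray_plane_y(uv,y):
    K,R,t=c["intrinsics"],c["R"],c["t"]; o=w2c(-R.T@t); d=w2c(px2w(c,uv,d=1.0))-o
    return (o+d*(y-o[1])/d[1])*1000
for uv in[(317.7,293),(322.2,293),(317.7,296),(318,290.8),(321,290.6),(318,297.3)]: print(uv,ray_plane_y(uv,-.045).round(1))
for n in("w1","w2"):
    w=dict(np.load(n+".npz")); X=cloud(w)
    if n=="w1": pts=[(275.4,300+k*6+20) for k in range(6)]
    else: pts=[(199.5,366+k*6+20) for k in range(5)]
    for r,cc in pts:
        for rr in(int(r)-1,int(r),int(r)+1): print(n,rr,int(cc),(w2c(X[rr,int(cc)])*1000).round(1),w["image"][rr,int(cc)].tolist())
E
```

```text
-58 [314.37 287.78] [316.52 289.24] [318.87 290.83] [316.59 286.99] [317.56 288.53]
-55.5 [315.24 287.19] [317.39 288.65] [319.74 290.23] [317.46 286.4 ] [318.43 287.93]
(317.7, 293) [-61.7 -45.   50.9]
(322.2, 293) [-48.4 -45.   42.3]
(317.7, 296) [-61.5 -45.   42.6]
(318, 290.8) [-61.1 -45.   56.4]
(321, 290.6) [-52.3 -45.   51.3]
(318, 297.3) [-60.4 -45.   38.4]
w1 274 320 [-136.7    3.2   58. ] [75, 75, 72]
w1 275 320 [-136.7    3.2   60.5] [105, 103, 96]
w1 276 320 [-137.1    3.2   62.1] [127, 122, 112]
w1 274 326 [-136.5   -2.2   58.5] [58, 61, 59]
w1 275 326 [-136.4   -2.2   61.3] [97, 95, 89]
w1 276 326 [-137.    -2.2   62.4] [126, 121, 111]
w1 274 332 [-136.3   -7.6   59. ] [58, 62, 60]
w1 275 332 [-136.4   -7.6   61.4] [97, 95, 89]
w1 276 332 [-137.5   -7.6   60.9] [126, 121, 111]
w1 274 338 [-136.3  -13.    59.3] [57, 61, 60]
w1 275 338 [-136.2  -12.9   61.8] [97, 95, 90]
w1 276 338 [-137.4  -13.    61.3] [126, 122, 112]
w1 274 344 [-136.7  -18.5   58.2] [58, 61, 60]
w1 275 344 [-136.5  -18.4   61.1] [96, 96, 89]
w1 276 344 [-137.6  -18.4   60.8] [126, 122, 112]
w1 274 350
[... 168 characters left out ...]
[98, 97, 90]
w2 199 386 [-137.2  -14.5   61.6] [127, 123, 113]
w2 200 386 [-137.8  -14.3   62.5] [127, 123, 113]
w2 198 392 [-136.3  -19.1   61.8] [98, 97, 91]
w2 199 392 [-137.   -19.    62.4] [127, 123, 113]
w2 200 392 [-138.   -19.3   61.1] [127, 123, 112]
w2 198 398 [-136.3  -23.7   62.1] [98, 96, 90]
w2 199 398 [-137.2  -23.8   61.6] [127, 123, 113]
w2 200 398 [-138.   -23.9   61.4] [127, 123, 113]
w2 198 404 [-136.3  -28.4   61.9] [98, 96, 90]
w2 199 404 [-137.1  -28.5   61.9] [127, 123, 113]
w2 200 404 [-137.9  -28.5   61.9] [128, 123, 113]
w2 198 410 [-136.2  -33.    62.6] [98, 97, 91]
w2 199 410 [-137.1  -33.2   61.6] [127, 123, 113]
w2 200 410 [-138.   -33.3   61.5] [127, 122, 113]
```

```bash
python3 - <<'E'
from h import *
c=dict(np.load("s6.npz"))
f=lambda uv,z:(w2c(px2w(c,uv,z))*1000).round(2)
print("mark top-front edge",f((316,287.48),.054),f((318,288.88),.054))
print("ptr centre s5",f((315.5,287.78),.060),f((315.5,287.78),.0615))
w=dict(np.load("w2.npz"));X=cloud(w)
def med(r0,r1,c0,c1): return (np.array([w2c(p) for p in X[r0:r1,c0:c1].reshape(-1,3)])*1000)
for nm,b in dict(fence=(73,82,310,440),rail=(202,214,408,416),table=(250,290,380,440),base=(150,190,295,330),cheek=(170,190,342,347)).items():
    m=med(*b); print(nm,np.median(m,0).round(1))
# vertical profile of strip in w2 and w6
g=w["image"].mean(2); print("w2",g[194:206,370:415:10].T.round(0))
E
```

```text
mark top-front edge [-55.02 -33.66  54.  ] [-55.13 -39.33  54.  ]
ptr centre s5 [-61.2 -38.1  60. ] [-62.41 -39.24  61.5 ]
fence [-53.    2.2  93.6]
rail [-146.5  -38.2   47.7]
table [-217.8  -51.2   -0.3]
base [-118.8   44.6   11.6]
cheek [-123.    18.2   53.6]
w2 [[125. 125. 121. 102.  95. 122. 122. 122. 125. 125. 126. 125.]
 [122. 121. 118.  99.  95. 121. 121. 121. 123. 122. 122. 122.]
 [137. 136. 132. 110.  95. 120. 120. 124. 134. 137. 137. 138.]
 [ 58.  58.  57.  64.  94. 121. 121. 113.  71.  57.  58.  58.]
 [182. 181. 168.  99.  95. 121. 121. 133. 169. 181. 181. 181.]]
```

Wrist depth puts the strip's top at about 61.5 mm, so the 60 mm point is mid-thickness. I'll refine both x positions with a supersampled render fit.

```bash
cat > fit.py <<'E'
from h import *
from scipy.optimize import least_squares
S=16;C0,R0,W,H=304,278,22,16
def mask(c,pts):
    uv=np.array([proj(c,c2w(O,YAW,np.array(p)/1000)) for p in pts])
    im=np.zeros((H*S,W*S),np.float32)
    q=np.round(((uv-[C0,R0]+.5)*S-.5)*16).astype(np.int32)
    cv2.fillPoly(im,[q],1.0,shift=4); return im
def fin(im,sg): return cv2.resize(cv2.GaussianBlur(im,(0,0),sg*S),(W,H),interpolation=cv2.INTER_AREA)
def box(c,x,ylo,yhi,z0,z1):
    top=mask(c,[(x-1.5,ylo,z1),(x+1.5,ylo,z1),(x+1.5,yhi,z1),(x-1.5,yhi,z1)])
    rear=mask(c,[(x-1.5,ylo,z0),(x-1.5,ylo,z1),(x-1.5,yhi,z1),(x-1.5,yhi,z0)])
    return top,rear
def gray(n): return cv2.cvtColor(cv2.imread(n),cv2.COLOR_BGR2GRAY)[R0:R0+H,C0:C0+W].astype(float)
def fitbox(c,img,sel,y0,y1,z0,z1,x0):
    def model(x,sg):
        t,r=box(c,x,y0,y1,z0,z1); r=np.clip(r-t,0,1)
        return fin(t,sg),fin(r,sg)
    best=None
    for sg in(.35,.5,.65):
      for x in np.arange(x0-5,x0+5,.1):
        a,b=model(x,sg); A=np.stack([np.ones(sel.sum()),a[sel],b[sel]],1)
        co,*_=np.linalg.lstsq(A,img[sel],rcond=None); e=np.mean((A@co-img[sel])**2)**.5
        if best is None or e<best[0]: best=(e,x,sg,co.round(0))
    return best
def selcols(rows):  # dict col->(r0,r1)
    s=np.zeros((H,W),bool)
    for cc,(a,b) in rows.items(): s[a-R0:b+1-R0,cc-C0]=1
    return s
E
python3 - <<'E'
from fit import *
c=dict(np.load("s6.npz"))
g2=gray("pics/s2.png")
for yt in(-31,-32,-33):
  print("mark",yt,fitbox(c,g2,selcols({314:(285,289),315:(285,289),316:(285,289),317:(285,290),318:(285,290)}),-44.5,yt,48,54,-56))
  print("mark upper",yt,fitbox(c,g2,selcols({316:(285,289),317:(285,289),318:(286,290)}),-44.5,yt,48,54,-56))
g5=gray("pics/s5.png")
print("s5",fitbox(c,g5,selcols({314:(285,290),315:(285,290),316:(286,290),317:(286,290)}),-46.5,0,58.5,61.5,-62))
g6=gray("pics/s6.png")
print("s6",fitbox(c,g6,selcols({314:(284,286),315:(284,287),316:(284,287),317:(285,287)}),-46.5,0,58.5,61.5,-58))
E
```

```text
mark -31 (np.float64(1.7939201761674353), np.float64(-55.59999999999992), 0.35, array([ 73., -32., -49.]))
mark upper -31 (np.float64(1.139586055964317), np.float64(-56.59999999999994), 0.65, array([ 73., -45., -54.]))
mark -32 (np.float64(2.7274862523377474), np.float64(-56.59999999999994), 0.5, array([ 72., -46., -46.]))
mark upper -32 (np.float64(1.3022412834322825), np.float64(-56.09999999999993), 0.5, array([ 73., -37., -54.]))
mark -33 (np.float64(4.124003586456102), np.float64(-57.69999999999995), 0.65, array([ 71., -72., -25.]))
mark upper -33 (np.float64(1.9322216879124332), np.float64(-56.09999999999993), 0.5, array([ 73., -37., -53.]))
s5 (np.float64(2.670921137500184), np.float64(-63.30000000000021), 0.65, array([ 82.,  47., -36.]))
s6 (np.float64(3.1098810990180628), np.float64(-55.49999999999989), 0.65, array([67., 35., 78.]))
```

```bash
cat >> fit.py <<'E'
def fitptr(c,name,x0):
    g2=gray("pics/s2.png"); g=gray(name); bg=np.where(g2<82,g2*1.12-1,np.nan)
    bg=np.minimum(bg,84)
    sel=selcols({cc:(282+max(0,int((cc-314)*.7)),290+(cc>316)) for cc in range(313,320)})&np.isfinite(bg)
    # exclude bright cheek
    for cc in (313,314): sel[:285+0-R0+ (1 if cc==313 else 0),cc-C0]=False
    out=[]
    for fixed in(True,False):
      best=None
      for sg in(.35,.5,.65):
        for x in np.arange(x0-6,x0+6,.1):
          t,r=box(c,x,-46.5,0,58.5,61.5); r=np.clip(r-t,0,1); t,r=fin(t,sg)[sel],fin(r,sg)[sel]
          y=g[sel]-bg[sel]*(1-t-r)
          A=np.stack([t,r],1)
          if fixed: co=np.array([125.,62.])
          else: co,*_=np.linalg.lstsq(A,y,rcond=None)
          e=np.mean((A@co-y)**2)**.5
          if best is None or e<best[0]: best=(round(e,2),round(x,2),sg,co.round(0))
      out.append(best)
    return sel.sum(),out
E
python3 - <<'E'
from fit import *
q=quat(YAW,-1); yc=-0.0004
servo_line(c2w(O,YAW,(0.0169,yc,0.066-L)),q,rate=.03)
sleep(.1)
print("pos",w2c(current_position()),current_force(),current_clock())
c=capture("scene");cv2.imwrite("pics/s7.png",c["image"]);np.savez("s7.npz",**c)
for n,x in(("s5",-62),("s6",-58),("s7",-56)): print(n,fitptr(c,f"pics/{n}.png",x))
a=cv2.imread("pics/s2.png")[272:302,300:335]; b=c["image"][272:302,300:335]
cv2.imwrite("pics/cmp7.png",np.hstack([cv2.resize(x,None,fx=11,fy=11,interpolation=0) for x in(a,b)]))
E
```

```text
pos [ 0.01589057 -0.00105754  0.02855997] [ 1.14219886 -5.75430235  1.23657987] 19.5
s5 (np.int64(51), [(np.float64(19.72), np.float64(-62.5), 0.65, array([125.,  62.])), (np.float64(18.14), np.float64(-60.9), 0.65, array([113., 127.]))])
s6 (np.int64(51), [(np.float64(12.65), np.float64(-58.4), 0.5, array([125.,  62.])), (np.float64(11.22), np.float64(-57.5), 0.65, array([143.,  79.]))])
s7 (np.int64(51), [(np.float64(11.67), np.float64(-56.6), 0.5, array([125.,  62.])), (np.float64(9.98), np.float64(-53.7), 0.65, array([103., 138.]))])
```

View pics/cmp7.png

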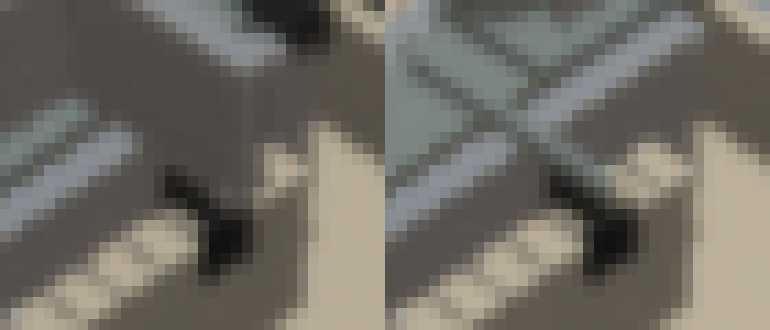

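The fits agree on pointer_x = TCP_x − 72.65 mm, while the mark is at about −56.15 mm in the same scene frame. The target TCP x is therefore 16.5 mm, 0.6 mm further. I'll move there, check, and squeeze.

```bash
python3 - <<'E'
from fit import *
q=quat(YAW,-1); yc=0.0004
servo_line(c2w(O,YAW,(0.0175,yc,0.066-L)),q,rate=.02)
sleep(.15)
print("pos",w2c(current_position()),current_force(),current_clock())
c=capture("scene");cv2.imwrite("pics/s8.png",c["image"])
print(fitptr(c,"pics/s8.png",-56)[1][0])
move_gripper(0.0)
print("gap",current_finger_gap(),w2c(current_position()),current_force(),current_torque(),current_clock())
sleep(.3)
print("gap",current_finger_gap(),w2c(current_position()),current_force())
c=capture("scene");cv2.imwrite("pics/s9.png",c["image"])
print(fitptr(c,"pics/s9.png",-56)[1][0])
w=capture("wrist");cv2.imwrite("pics/w9.png",w["image"])
cv2.imwrite("pics/s9c.png",np.hstack([cv2.resize(cv2.imread(f"pics/{n}.png")[240:305,275:345],None,fx=5.7,fy=5.7,interpolation=2) for n in("s8","s9")]))
E
```

```text
pos [ 0.01628899 -0.00091622  0.02863426] [ 3.3110899  -5.96708325  1.04844149] 19.95
(np.float64(11.05), np.float64(-56.0), 0.65, array([125.,  62.]))
gap 0.016704833102859536 [ 0.01629186 -0.00127707  0.02825596] [ 6.15625416 -4.09100079 -4.10108298] [-0.86414612 -0.63404261 -0.1757372 ] 20.8
gap 0.016911426186151515 [ 0.01630581 -0.00125803  0.0282449 ] [ 5.14903497 -5.69823079 -3.88870821]
(np.float64(11.14), np.float64(-56.0), 0.65, array([125.,  62.]))
```

View pics/s9c.png

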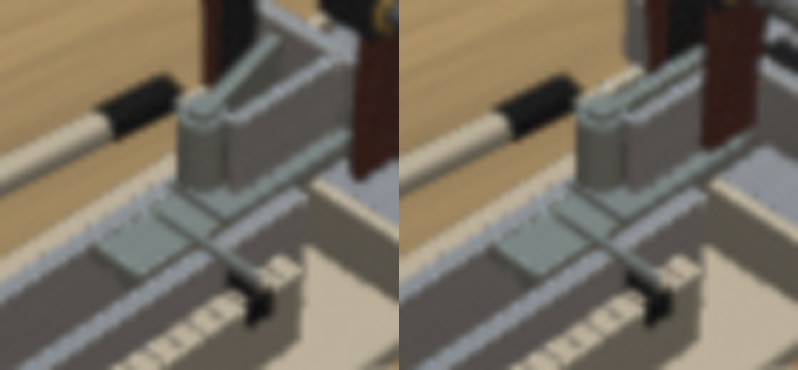

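View pics/w9.png

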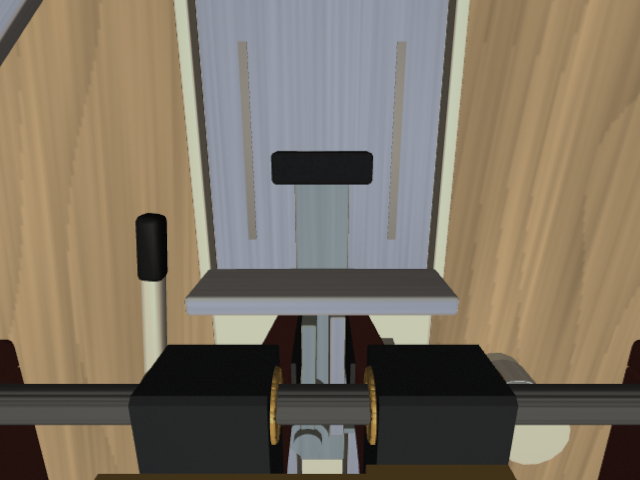

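```bash
python3 - <<'E'
from h import *
print(current_finger_gap(),w2c(current_position()),current_force(),current_clock()); close_job(); print("done")
E
```

```text
0.01672744202554014 [ 0.0163146  -0.00126147  0.02826389] [ 4.82019554 -5.46841028 -3.77610411] 21.2
the job is handed in; nothing more can be done
done
```

The job is handed in at 21.2 s. The plate is level, the leg is held at the mark and the lever is shut. I can't confirm the pointer position to better than about 1 mm.

- **Cover:** I pressed the tray's cover plate (the smaller grey one) down. The last depth check read 36.4–36.8 mm all over, with the camera reading the table about 1 mm low, so it is level.
- **Leg:** I pushed it out about 83.5 mm. The scene-camera fit puts the pointer at −56.0 mm and the mark at −56.15 mm. Single mark fits scattered over about 1–2 mm, and a rougher wrist estimate gave 1–2 mm further out. I never saw the mark line from the wrist camera, because first the fence and then the gripper blocked it.
- **Lever:** I closed it only after the leg was in place. The finger gap is 16.7–16.9 mm. That is slightly under the 18 mm expected over the shut fin and lever. The lever looks parallel to the fin in the picture, and the pointer fit did not change on closing.
- **Failed first press:** My first press attempt touched nothing. The real fingertips sit about 37.5 mm behind the reported tool point, so I corrected for that for the rest of the job.
- **Other things on the table:** I made no contact with anything else that I know of, though I did not measure their positions again at the end.

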